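# Lift the boiled eggs out by the telescoping rack handle

### The arm

A 6-joint arm with a two-finger parallel gripper is mounted at the origin on the work surface. World frame = base frame: x ahead of the robot, y to its left, z up, the work surface at z = 0. Lengths are in m, angles in rad, forces in N, time in s.
With the tool pointing down it reaches from about 0.3 to 0.875 m from the base axis. Payload 6.4 kg.
Tool frame: the origin (TCP) lies midway between the tips of the shut fingers; the grasp point (between the pads) lies 19 mm behind it (grasp_offset is the distance from the TCP to the grasp point, in m); z points along the fingers, y is the line along which they close (so a half turn about z gives the same grasp; the last joint's range is limited). The gripper opens to 85 mm and grips with 20 to 120 N. Pads are 22 mm wide; open, the fingers measure 114 mm over their backs; the gripper's body (76 mm by 85 mm) begins 54 mm behind the grasp point. The pads swing forward as they close: fully open they stand 13 mm farther back than shut.
Start: joints at [-1.556, 0.181, 1.607, -0, 1.354, -0.206], TCP at [0.126, -0.561, 0.231] pointing down, gripper open.
Joint ranges: [-2.99, 2.99], [-0.89, 2.07], [0.3, 2.58], [-1.14, 4.28], [0, 2.63], [-3.12, 3.12]. Speed limits (rad/s): [2.57, 2.57, 3.01, 3.14, 3.14, 3.14].

### API

Orientations are given as a unit quaternion [w, x, y, z].
In Python, from bench import * gives the robot as it stands. The module is installed in compiled form; this text tells all that it offers.
- The arm moves only by the tool servo_tool, never from a script. Its argument "commands" is text: rows parted by semicolons, each of 7 numbers parted by spaces: the turn, a rotation vector about the tool's x, y, z in rad, then the shift along the tool's x, y, z in mm, then the opening, from 0 (shut) to 1 (fully open). In form: wx wy wz dx dy dz claw; .... A call has 1 to 5 rows; each row shifts and turns the commanded pose from where the row before left it, along the tool's axes as they then stand; what a row does not reach is not made up. A row lasts 1/8 s, in which the tool goes at most 62.5 mm and 10.7 degrees, less where a joint would pass 70% of its speed; a pose out of reach is approached as far as the arm can. A call with a gripper value outside its range is refused whole. The fingers move at their own pace and stop on an object; the grip force is fixed at half the most. Time passes only in rows, so rows that do not move let the fingers close. It gives the time, the measured TCP pose, the force, the opening and the grip force at its end, in the units of the state.
- get_obs(): the state, without advancing time (a new reading comes with each control period).
- camera(name): name is "side" or "top"; returns the picture (420x560x3 uint8, blue, green, red); there is no depth.
- calibration(name): a dict with "fx", "fy", "cx", "cy" (pixels), "R" (3x3) and "t" (3): a world point X has camera coordinates R X + t. Camera axes: x right, y down, z forward; pixel columns grow to the right and rows downward; lengths in m; the calibration is good to about 2 mm. A picture is of the moment at which its call begins. calibration takes no time and is no camera call.
- hand_in(): hands the job in; it is judged then, once.
The state is a dict: "time_s": time; "q": joint angles; "dq": joint speeds; "joint_efforts": joint torques, N m; "eef_pos": TCP position; "eef_rot": TCP orientation; "wrist_force": force on the tool from outside, world axes, zero at the start; "torque": the same for the moment, N m; "opening": opening from 0.0 (shut) to 1.0 (fully open); "grasp_force": force on a finger pad.
Only numpy, scipy, OpenCV 4.12 (cv2) and the standard library are available. Lean on these libraries where they do the work, as an engineer would, in place of code of your own. Each camera call takes 0.05 s, during which the arm holds its last target. There are 200 camera calls.

### The job

The eggs are done: lift the clear lid off the egg cooker and stand it rim down in the middle of the ribbed wooden drying board, and let go of it. Then, with the egg rack still sitting down in the cooker, press in the button on the side of the rack's handle and pull the telescoping handle up past its first stop to the second stop (fully out), and by it lift the rack with its three eggs until it is clear above the cooker's rim. Finish holding the rack there by its extended handle, still, level and over the cooker, eggs in their nests; do not disturb the egg cups or the salt shaker.

Things in the scene. Friction and masses are not known exactly. Their poses are not given: they have to be found in the camera images.
- cooker: Mint plastic egg cooker, round, 174 mm across, fixed, not moving. Origin: centre of its underside, z up. The pan floor is 45 mm above it (pan 144 mm across inside); at 70 mm runs the ledge on which the lid stands, round it a lip 164 mm across inside whose top, the rim of the cooker, is 76 mm up.
- board: Flat ribbed wooden drying board, 240 x 240 x 10 mm, fixed. Origin: centre of its underside, so its top is 10 mm above; z up.
- lid_knob (a point): Centre of the black knob head on the clear lid. The head is an upright cylinder 28 mm across, 30 mm tall, on a thin neck 10 mm tall; this point is 136 mm above the lid's lower rim and 25 mm above its flat top. The lid is loose, 158 mm across, about 0.16 kg, hollow below; z points up along its axis. To come off it is lifted straight up: it must rise 100 mm to clear the handle beneath and 6 mm to clear the lip.
- rack: Loose round steel wire egg rack, 138 mm across, in the cooker pan. Origin: centre of its underside, resting on the pan floor at the start; z up along its central stem. About 0.26 kg without eggs (it varies somewhat) and 60 g for each egg; it stays down while the handle is drawn out slowly. Its stem is a fixed tube 16 mm across up to 95 mm above the origin, then the handle.
- grip (a point): Centre of the black bar-shaped handle on top of the rack's stem. The bar is 20 mm thick along its own x, 56 mm long along its own y, 24 mm tall; at the start this point is 109 mm above rack's origin. A grey button 16 mm wide (y), 17 mm tall stands 5 mm out of the middle of its +x face. Pinched across the middle of the bar along x, the button is pressed flush by one finger and stays pressed while held.
- handle (a joint): Extension of the telescoping handle in m, up out of the rack's stem: 0 = pushed in (start), 0.030 = first stop, 0.060 = second stop, fully out. Unless the button is pressed it is locked at each of these and the rack just comes along; with it pressed the handle slides with about 1 N of friction, through the first stop, up to the second. Speed about 40 mm/s is good.
- button (a joint): Travel of the handle's button in m: 0 = out, about 0.005 = pressed flush with the handle's side; beyond about 0.0035 it unlocks the handle. Spring about 1 to 2.5 N.
- egg0_center (a point): Middle of one egg, 44 mm across, 56 mm tall, standing in the rack; loose.
- egg1_center (a point): Middle of the second egg, the same.
- egg2_center (a point): Middle of the third egg, the same. The tops of the eggs are about 71 mm above the rack's origin.
- nest0 (a point): Where the middle of the egg lies when the first egg sits in its nest of the rack, 42 mm from the stem.
- nest1 (a point): The same for the second egg.
- nest2 (a point): The same for the third egg.
- cup_a: Stoneware egg cup, 52 mm across, 58 mm tall, loose; a bystander, leave alone. Origin: centre of its underside.
- cup_b: The other stoneware egg cup, the same; leave alone.
- salt: White salt shaker with a steel top, 44 mm across, 66 mm tall, loose; leave alone. Origin: centre of its underside.
Not all that is in view belongs to the job. Of the things that look like the part that bears lid_knob, the middle-sized one is meant. Several things look just like the cooker: the one meant starts farthest from the robot's base.

How it is judged:
On the way, in this order (a step that is already met when the one before it is completed fails the run):
1. the lid stands rim down on the drying board, let go (horizontal distance between lid_knob and board below 0.055 m and z of lid_knob in the frame of board below 0.152 m and angle between lid_knob's own z axis and vertical below 0.1 rad and distance between the grasp point and lid_knob above 0.03 m), for 0.2 s.
2. the button is pressed while the handle is still pushed in and the rack seated (value of joint button above 0.0035 m and value of joint handle below 0.01 m and z of rack in the frame of cooker below 0.055 m), for 0.05 s.
3. the handle is out at its second stop while the rack still sits in the cooker (value of joint handle above 0.055 m and z of rack in the frame of cooker below 0.06 m).
At the end, for the whole second after the job is handed in: Handle gripped and over 56 mm out; rack underside over 77 mm above the cooker's, touching no cooker, within 60 mm of its axis, tilt under 0.2 rad, still; eggs within 15 mm of their nests; lid rim down on the board within 55 mm of its centre (value of joint handle above 0.056 m and z of rack in the frame of cooker above 0.077 m and horizontal distance between rack and cooker below 0.06 m and angle between rack's own z axis and vertical below 0.2 rad and linear speed of rack below 0.03 m/s and contact force between rack and cooker below 0.05 N and contact force between the fingers and rack above 1 N and distance between the grasp point and grip below 0.045 m and distance between egg0_center and nest0 below 0.015 m and distance between egg1_center and nest1 below 0.015 m and distance between egg2_center and nest2 below 0.015 m and horizontal distance between lid_knob and board below 0.055 m and z of lid_knob in the frame of board below 0.152 m and angle between lid_knob's own z axis and vertical below 0.1 rad); the arm keeps its last pose, push and grip.
It fails at once if the rack leaves the pan floor by over 15 mm before the handle is at the second stop (z of rack in the frame of cooker above 0.06 m and value of joint handle below 0.054 m).
It fails at once if an egg cup or the salt shaker is pushed away or tipped (distance of any of cup_a, cup_b, salt from where it was at the start of the episode above 0.03 m or angle between any of cup_a, cup_b, salt's own z axis and vertical above 0.5 rad).
It also fails if it takes over 58 s, if anything falls off the work surface, if the arm or the gripper's body presses on something with over 40 N, if the wrist force passes 120 N, or if a joint passes its speed limit or range.

## Working session

There is one attempt and no reset: what is moved stays moved. The work goes in short steps, Python scripts to look and compute and a tool call to move; the robot and the scene stay as the last step left them, time stands still between calls to the robot, and variables do not carry over. Pictures are saved under pics/ and viewed, at most 10 in all, crops included, and the job is handed in when it is done.

Besides the shell and the picture viewer there is one more tool, called as name(argument=value, ...), one argument or row to a line, values as JSON. servo_tool: Moves the arm, as the interface text tells. Its arguments: {"type":"object","properties":{"commands":{"type":"string"}},"required":["commands"]}

```bash
mkdir -p pics; python3 - <<'E'
from bench import *
import cv2
for n in("side","top"):
    cv2.imwrite(f"pics/{n}0.png",camera(n)); c=calibration(n); print(n,c)
print(get_obs())
E
```

```text
side {'fx': 379.148824601971, 'fy': 379.148824601971, 'cx': 282.2379896024727, 'cy': 206.73748111445255, 'R': array([[-0.94541041, -0.3253355 ,  0.01886697],
       [-0.21590871,  0.58195289, -0.78403716],
       [ 0.24409543, -0.74531044, -0.62042709]]), 't': array([0.46201699, 0.26854692, 0.72650899])}
top {'fx': 420.869520681013, 'fy': 420.869520681013, 'cx': 276.62772129901015, 'cy': 198.37129098502254, 'R': array([[ 0.06959914, -0.99757081, -0.00290371],
       [-0.96630341, -0.06669399, -0.24861542],
       [ 0.24781782,  0.02010928, -0.96859793]]), 't': array([-0.10829486,  0.572871  ,  0.97925325])}
{'time_s': 0.1, 'q': array([-1.55628797e+00,  1.81476759e-01,  1.60785609e+00, -3.72104038e-06,
        1.35380612e+00, -2.06308253e-01]), 'dq': array([-0.00023882, -0.00079099, -0.0015636 , -0.00029135, -0.00089817,
       -0.00065543]), 'joint_efforts': array([-3.37536731e-04, -4.45882308e+01, -3.52238917e+01, -2.44550920e-04,
        4.14325419e-03, -1.03670749e-05]), 'eef_pos': array([ 0.12594451, -0.56055254,  0.2304937 ]), 'eef_rot': array([-7.69780874e-04,  9.93910851e-01,  1.10184494e-01,  7.22241254e-05]), 'wrist_force': array([ 0.52892549, -0.20065782,  0.14456431]), 'torque': array([0.03492902, 0.01290597, 0.01167178]), 'grasp_force': 0.0, 'opening': 1.0003737646196977}
```

View pics/side0.png

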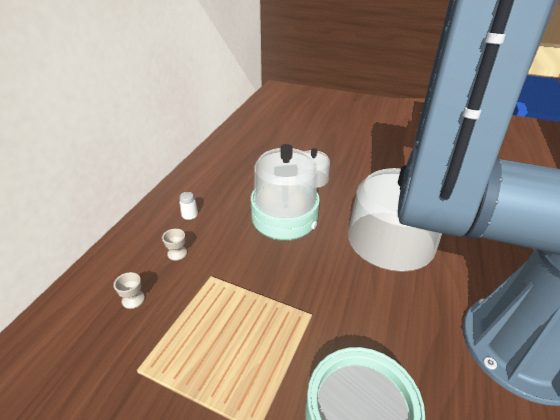

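View pics/top0.png

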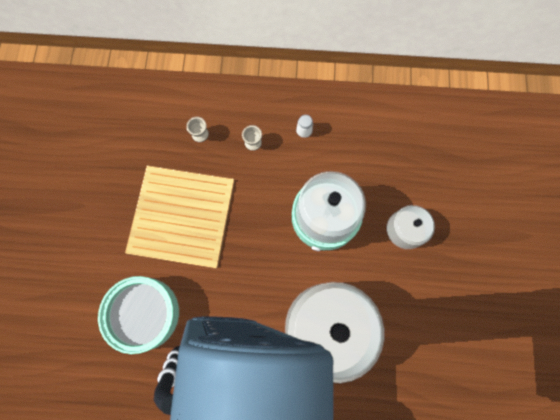

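Side view: board (230,345), target lid knob (286,153) on the mint cooker (285,208), small lid knob (314,153), large lid (395,215) part hidden, second mint cooker (365,390), cups (130,290) and (175,243), salt (188,206). Top view: lids with knobs at (335,199), (417,223) and (340,333); cookers (328,212) and (138,314); board (181,216). The middle-sized lid is the one at (335,199), on the cooker at (328,212), which is farther in +x than the one at (138,314).

```bash
cat > h.py <<'E'
import numpy as np, cv2
from bench import *
def ray(n,u,v):
    c=calibration(n); R=c['R']; d=R.T@np.array([(u-c['cx'])/c['fx'],(v-c['cy'])/c['fy'],1]); return -R.T@c['t'], d/np.linalg.norm(d)
def plane(n,u,v,z):
    o,d=ray(n,u,v); return o+d*(z-o[2])/d[2]
def proj(n,X):
    c=calibration(n); p=c['R']@np.array(X)+c['t']; return np.array([c['fx']*p[0]/p[2]+c['cx'],c['fy']*p[1]/p[2]+c['cy']])
def tri(a,b):
    (o1,d1),(o2,d2)=ray("side",*a),ray("top",*b)
    s=np.linalg.lstsq(np.c_[d1,-d2],o2-o1,rcond=None)[0]; p,q=o1+s[0]*d1,o2+s[1]*d2
    return (p+q)/2,np.linalg.norm(p-q)
def blobs(m,lo=30):
    n,l,s,c=cv2.connectedComponentsWithStats(m.astype(np.uint8)*255); return [(s[i].tolist(),c[i].round(1).tolist(),l==i) for i in range(1,n) if s[i][4]>=lo]
E
python3 - <<'E'
from h import *
S,T=cv2.imread("pics/side0.png"),cv2.imread("pics/top0.png")
def box(m,x0,y0,x1,y1):
    k=np.zeros_like(m); k[y0:y1,x0:x1]=m[y0:y1,x0:x1]; return k
ks=blobs(box(S.max(2)<60,270,140,302,166)); kt=blobs(box(T.max(2)<60,322,188,348,212))
print([b[:2] for b in ks],[b[:2] for b in kt]); print("knob",tri(ks[0][1],kt[0][1]))
for n,I,bx in(("side",S,(130,270,330,419)),("top",T,(115,155,245,275))):
    h=cv2.cvtColor(I,cv2.COLOR_BGR2HSV); m=box((h[...,2]>150)&(h[...,0]>8)&(h[...,0]<30)&(h[...,1]>50),*bx)
    m=cv2.morphologyEx(m.astype(np.uint8),cv2.MORPH_CLOSE,np.ones((9,9)))
    b=max(blobs(m),key=lambda b:b[0][4]); c=cv2.findContours(b[2].astype(np.uint8),0,2)[0][0]
    r=cv2.approxPolyDP(cv2.convexHull(c),8,True)[:,0]; print(n,r.tolist())
    P=np.array([plane(n,*p,0.01) for p in r]); print(P.round(3).tolist(),P.mean(0))
    h2=box((h[...,0]>65)&(h[...,0]<90)&(h[...,1]>40)&(h[...,2]>100),*((240,150,330,245) if n=="side" else (285,165,372,255)))
    b=max(blobs(h2),key=lambda b:b[0][4]); print("mint",b[:2])
a=S[130:250,230:340];b=T[160:260,280:440]
cv2.imwrite("pics/crop0.png",np.hstack([cv2.resize(a,(385,420),interpolation=2),cv2.resize(b[:, :100],(400,420),interpolation=2)]))
E
```

```text
[] [([329, 193, 11, 12, 105], [334.2, 198.4])]Traceback (most recent call last):
  File "<stdin>", line 6, in <module>
IndexError: list index out of range
```

```bash
cat > m.py <<'E'
from h import *
S,T=cv2.imread("pics/side0.png"),cv2.imread("pics/top0.png")
def box(m,x0,y0,x1,y1):
    k=np.zeros_like(m); k[y0:y1,x0:x1]=m[y0:y1,x0:x1]; return k
def neutral(I): return (I.max(2)<75)&(I.max(2).astype(int)-I.min(2)<14)
ks=blobs(box(neutral(S),278,140,296,166),15); kt=blobs(box(neutral(T),322,188,348,212),15)
print([b[:2] for b in ks],[b[:2] for b in kt]); 
if ks and kt: print("knob",tri(ks[0][1],kt[0][1]))
for n,I,bx in(("side",S,(130,270,330,419)),("top",T,(115,155,245,275))):
    h=cv2.cvtColor(I,cv2.COLOR_BGR2HSV); m=box((h[...,2]>150)&(h[...,0]>8)&(h[...,0]<30)&(h[...,1]>50),*bx)
    m=cv2.morphologyEx(m.astype(np.uint8),cv2.MORPH_CLOSE,np.ones((9,9)))
    b=max(blobs(m),key=lambda b:b[0][4]); c=cv2.findContours(b[2].astype(np.uint8),0,2)[0][0]
    r=cv2.approxPolyDP(cv2.convexHull(c),8,True)[:,0]; print(n,r.tolist())
    P=np.array([plane(n,*p,0.01) for p in r]); print(P.round(3).tolist(),P.mean(0))
    h2=box((h[...,0]>65)&(h[...,0]<90)&(h[...,1]>40)&(h[...,2]>100),*((240,150,330,245) if n=="side" else (285,165,372,255)))
    b=max(blobs(h2),key=lambda b:b[0][4]); print("mint",b[:2])
a=S[130:250,230:340];b=T[160:260,280:440]
cv2.imwrite("pics/crop0.png",np.hstack([cv2.resize(a,(385,420),interpolation=2),cv2.resize(b[:, :100],(400,420),interpolation=2)]))
E
python3 m.py
```

```text
[([281, 145, 11, 18, 163], [285.8, 152.5])] [([329, 192, 11, 13, 113], [334.0, 198.4])]
knob (array([ 0.55226805, -0.19541697,  0.20613568]), np.float64(0.0018787199656280329))
side [[210, 276], [311, 314], [266, 419], [221, 419], [137, 372]]
[[0.64, 0.052, 0.01], [0.402, 0.073, 0.01], [0.417, 0.29, 0.01], [0.484, 0.314, 0.01], [0.657, 0.292, 0.01]] [0.52002048 0.20411165 0.01      ]
mint ([251, 193, 68, 47, 664], [285.8, 221.5])
top [[146, 165], [233, 178], [216, 268], [125, 253]]
[[0.664, 0.292, 0.01], [0.643, 0.054, 0.01], [0.402, 0.074, 0.01], [0.424, 0.311, 0.01]] [0.53306827 0.18286004 0.01      ]
mint ([292, 192, 70, 58, 606], [317.9, 233.2])
```

View pics/crop0.png

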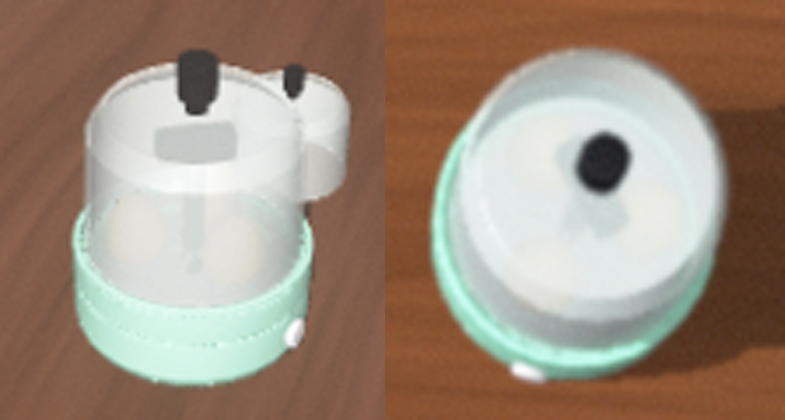

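The crop confirms it: the black knob (286,153) sits on the middle-sized lid over the cooker with three eggs and the handle bar. Knob (0.552,-0.195,0.206) matches the expected 0.206; board centre is (0.533,0.183). Moving above it.

servo_tool(
  commands="0 0 0 0 0 -50 1; 0 0 0 49.6 -26.4 -10 1; 0 0 0 49.6 -26.4 0 1; 0 0 0 49.6 -26.4 0 1; 0 0 0 49.6 -26.4 0 1",
)

```text
time_s: 0.72
eef_pos: [0.2974, -0.4131, 0.291]
eef_rot: [-0.0, 0.994, 0.11, 0.0]
wrist_force: [1.1, -0.7, -0.1]
opening: 1.003
grasp_force: 0.0
```

servo_tool(
  commands="0 0 0 49.6 -26.4 0 1; 0 0 0 49.6 -26.4 0 1; 0 0 0 49.6 -26.4 0 1; 0 0 0 49.6 -26.4 0 1; 0 0 0 49.6 -26.4 0 1",
)

```text
time_s: 1.35
eef_pos: [0.5105, -0.2299, 0.291]
eef_rot: [-0.0, 0.994, 0.11, -0.0]
wrist_force: [-0.2, -0.3, 0.3]
opening: 0.998
grasp_force: 0.0
```

servo_tool(
  commands="0 0 0 49.6 -26.4 0 1; 0 0 0 0 0 0 1; 0 0 0 0 0 0 1",
)

```text
time_s: 1.72
eef_pos: [0.5517, -0.1947, 0.2907]
eef_rot: [-0.0, 0.994, 0.111, -0.001]
wrist_force: [-1.0, -0.0, 0.3]
opening: 1.001
grasp_force: 0.0
```

servo_tool(
  commands="0 0 0 0 0 40 1; 0 0 0 0 0 40 1; 0 0 0 0 0 20 1; 0 0 0 0 0 0 1; 0 0 0 0 0 0 0",
)

```text
time_s: 2.35
eef_pos: [0.5522, -0.196, 0.1926]
eef_rot: [0.001, 0.994, 0.11, 0.001]
wrist_force: [0.7, 0.5, 0.4]
opening: 0.818
grasp_force: 0.0
```

servo_tool(
  commands="0 0 0 0 0 0 0; 0 0 0 0 0 0 0; 0 0 0 0 0 0 0; 0 0 0 0 0 0 0; 0 0 0 0 0 0 0",
)

```text
time_s: 2.98
eef_pos: [0.5525, -0.1949, 0.1924]
eef_rot: [0.0, 0.994, 0.11, 0.0]
wrist_force: [-2.2, 2.8, 6.4]
opening: 0.311
grasp_force: 58.8
```

servo_tool(
  commands="0 0 0 0 0 -15 0; 0 0 0 0 0 -30 0; 0 0 0 0 0 -35 0; 0 0 0 0 0 -35 0; 0 0 0 0 0 -30 0",
)

```text
time_s: 3.6
eef_pos: [0.5521, -0.1948, 0.3383]
eef_rot: [0.0, 0.994, 0.11, 0.0]
wrist_force: [0.3, 0.7, -1.6]
opening: 0.309
grasp_force: 59.2
```

```bash
python3 - <<'E'
from h import *
o=get_obs(); print(o['eef_pos'],o['opening'],o['grasp_force'],o['wrist_force'])
S,T=camera("side"),camera("top")
cv2.imwrite("pics/side1.png",S);cv2.imwrite("pics/top1.png",T)
cv2.imwrite("pics/c1.png",np.hstack([cv2.resize(S[40:260,210:370],(400,550)),cv2.resize(T[130:290,260:376],(399,550))]))
E
```

```text
[ 0.55212924 -0.19479272  0.33833865] 0.3090498239309304 59.21168088912964 [ 0.28629531  0.74697281 -1.63248382]
```

View pics/c1.png

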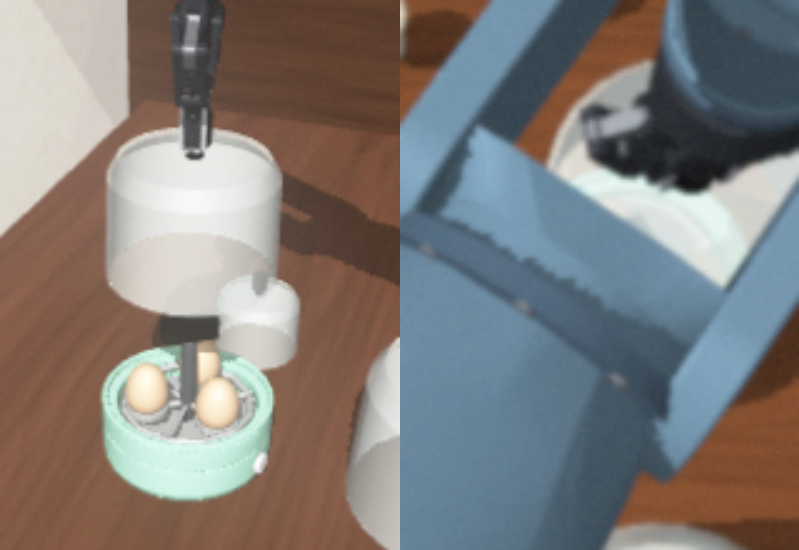

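Lid hangs level in the gripper, cooker with rack (eggs around the bar at crop (190,330)) stays put. Carrying to the board.

servo_tool(
  commands="0 0 0 3.7 -21.3 0 0; 0 0 0 7.4 -42.5 0 0; 0 0 0 7.4 -42.5 0 0; 0 0 0 7.4 -42.5 0 0; 0 0 0 7.4 -42.5 0 0",
)

```text
time_s: 4.32
eef_pos: [0.5413, 0.0017, 0.3342]
eef_rot: [-0.001, 0.994, 0.11, -0.002]
wrist_force: [0.8, 0.5, -1.7]
opening: 0.313
grasp_force: 59.3
```

servo_tool(
  commands="0 0 0 7.4 -42.5 0 0; 0 0 0 7.4 -42.5 0 0; 0 0 0 7.4 -42.5 0 0; 0 0 0 7.4 -42.5 20 0; 0 0 0 3.7 -21.3 40 0",
)

```text
time_s: 4.95
eef_pos: [0.5324, 0.1962, 0.2756]
eef_rot: [-0.0, 0.994, 0.111, 0.001]
wrist_force: [0.4, -1.3, -1.9]
opening: 0.31
grasp_force: 59.4
```

servo_tool(
  commands="0 0 0 0 0 45 0; 0 0 0 0 0 45 0; 0 0 0 0 0 30 0; 0 0 0 0 0 15 0; 0 0 0 0 0 0 0",
)

```text
time_s: 5.58
eef_pos: [0.5318, 0.1933, 0.1398]
eef_rot: [-0.0, 0.994, 0.11, -0.002]
wrist_force: [0.0, 0.3, -0.9]
opening: 0.304
grasp_force: 59.4
```

servo_tool(
  commands="0 0 0 -2 10 2 0; 0 0 0 0 0 3 0; 0 0 0 0 0 2 0; 0 0 0 0 0 0 0",
)

```text
time_s: 6.08
eef_pos: [0.5335, 0.1829, 0.1344]
eef_rot: [-0.0, 0.994, 0.11, 0.0]
wrist_force: [0.1, -0.7, -1.6]
opening: 0.31
grasp_force: 59.4
```

servo_tool(
  commands="0 0 0 0 0 1.5 0; 0 0 0 0 0 1 0; 0 0 0 0 0 0 0",
)

```text
time_s: 6.45
eef_pos: [0.5337, 0.1832, 0.1325]
eef_rot: [-0.0, 0.994, 0.11, 0.0]
wrist_force: [-4.0, 0.5, 4.2]
opening: 0.307
grasp_force: 60.2
```

Contact. Releasing, then straight up.

servo_tool(
  commands="0 0 0 0 0 0 1; 0 0 0 0 0 0 1; 0 0 0 0 0 0 1; 0 0 0 0 0 0 1; 0 0 0 0 0 0 1",
)

```text
time_s: 7.08
eef_pos: [0.5335, 0.1829, 0.1318]
eef_rot: [-0.0, 0.994, 0.11, 0.0]
wrist_force: [0.1, 0.4, -0.8]
opening: 1.0
grasp_force: 0.0
```

servo_tool(
  commands="0 0 0 0 0 -20 1; 0 0 0 0 0 -45 1; 0 0 0 0 0 -50 1; 0 0 0 0 0 -30 1; 0 0 0 0 0 0 1",
)

```text
time_s: 7.7
eef_pos: [0.5351, 0.1831, 0.28]
eef_rot: [-0.0, 0.994, 0.11, 0.003]
wrist_force: [0.1, 0.5, -1.2]
opening: 0.998
grasp_force: 0.0
```

```bash
python3 - <<'E'
from h import *
S,T=camera("side"),camera("top")
cv2.imwrite("pics/side2.png",S);cv2.imwrite("pics/top2.png",T)
c=np.hstack([cv2.resize(S[180:420,130:330],(350,420)),cv2.resize(T[150:260,285:375],(440,540))[:420]])
def neutral(I,t=75): return (I.max(2)<t)&(I.max(2).astype(int)-I.min(2)<14)
for n,I,(x0,y0,x1,y1) in(("side",S,(250,150,320,240)),("top",T,(285,160,375,255))):
    b=I[y0:y1,x0:x1]
    for q in blobs(neutral(b),8): print(n,q[0],[q[1][0]+x0,q[1][1]+y0])
cv2.imwrite("pics/c2.png",np.hstack([cv2.resize(S[140:250,240:330],(393,480)),cv2.resize(T[155:265,280:370],(393,480))]))
E
```

```text
side [61, 0, 6, 8, 32] [313.3, 152.9]
side [24, 15, 23, 13, 237] [285.2, 170.8]
top [38, 33, 17, 23, 213] [331.1, 204.4]
```

View pics/c2.png

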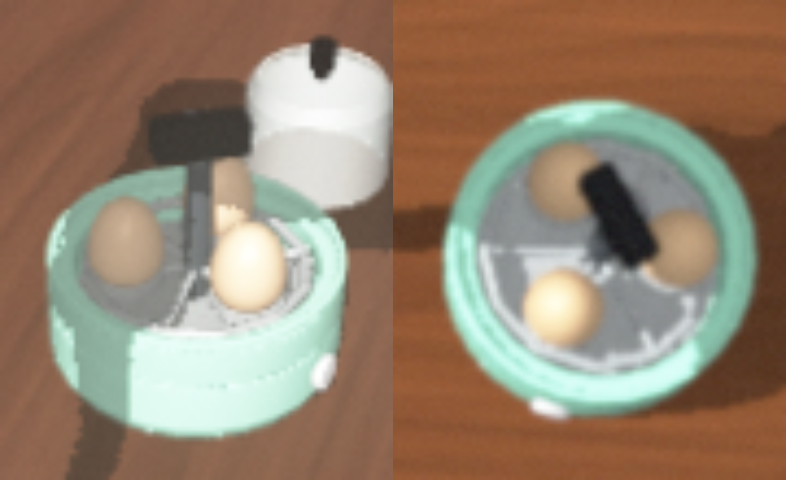

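View pics/side2.png

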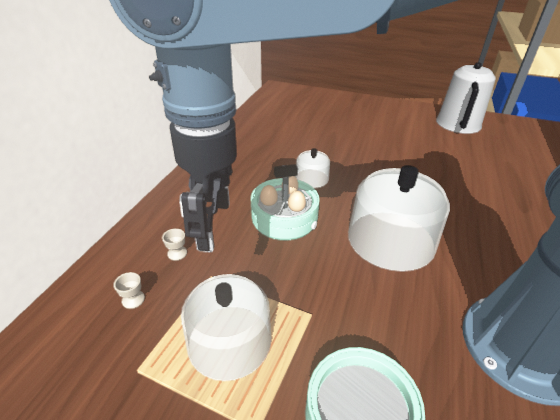

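Lid stands upright mid-board (side, 227,330). The black bar is at side (285,171) and top (331,204), eggs all in place; no button visible from side, so it is on the far face or hidden.

```bash
python3 - <<'E'
from h import *
T,S=cv2.imread("pics/top2.png"),cv2.imread("pics/side2.png")
def neutral(I,t=75): return (I.max(2)<t)&(I.max(2).astype(int)-I.min(2)<14)
G,e=tri((285.2,170.8),(331.1,204.4)); print("grip",G,e)
m=neutral(T); k=np.zeros_like(m); k[190:220,318:346]=m[190:220,318:346]
b=max(blobs(k),key=lambda b:b[0][4]); v,u=np.nonzero(b[2])
P=np.array([plane("top",x,y,G[2]) for x,y in zip(u,v)])[:,:2]
w,V=np.linalg.eigh(np.cov(P.T)); print("len,wid",np.sqrt(12*w),"dir",V[:,1],np.degrees(np.arctan2(V[1,1],V[0,1])))
m=neutral(S); k=np.zeros_like(m); k[160:180,270:300]=m[160:180,270:300]
b=max(blobs(k),key=lambda b:b[0][4]); v,u=np.nonzero(b[2]); x=u.min(),u.max()
p=[plane("side",xx,v[u==xx].mean(),G[2])for xx in x]; d=p[1]-p[0]; print("side",p,np.degrees(np.arctan2(d[1],d[0])))
for n,I,z,bx in(("top",T,.076,(285,165,375,265)),("side",S,.076,(245,170,325,245))):
    h=cv2.cvtColor(I,cv2.COLOR_BGR2HSV); mm=(h[...,0]>65)&(h[...,0]<95)&(h[...,1]>60); k=np.zeros_like(mm); k[bx[1]:bx[3],bx[0]:bx[2]]=mm[bx[1]:bx[3],bx[0]:bx[2]]
    if n=="top":
        vv,uu=np.nonzero(k); far=plane(n,uu.mean(),vv.min(),z); print("rim far x",far, "y ext",plane(n,uu.min(),vv.mean(),z),plane(n,uu.max(),vv.mean(),z))
E
```

```text
grip [ 0.55173219 -0.19524811  0.15577425] 0.0005141709896044296
len,wid [0.0220785  0.05116155] dir [-0.89514373 -0.44577764] -153.52689701980552
side [array([ 0.57705595, -0.1869616 ,  0.15577425]), array([ 0.52755381, -0.20562759,  0.15577425])] -159.33983081802916
rim far x [ 0.63479633 -0.19798863  0.076     ] y ext [ 0.55739471 -0.10802825  0.076     ] [ 0.56915737 -0.2782876   0.076     ]
```

servo_tool(
  commands="0 0 0 -8.3 46.6 0 1; 0 0 0 -8.3 46.6 0 1; 0 0 0 -8.3 46.6 0 1; 0 0 0 -8.3 46.6 0 1; 0 0 0 -8.3 46.6 0 1",
)

```text
time_s: 8.43
eef_pos: [0.543, -0.0548, 0.2744]
eef_rot: [-0.001, 0.994, 0.11, -0.002]
wrist_force: [0.9, 0.5, -0.2]
opening: 1.003
grasp_force: 0.0
```

servo_tool(
  commands="0 0 0 -8.3 46.6 0 1; 0 0 0 -8.3 46.6 0 1; 0 0 0 -8.3 46.6 0 1; 0 0 -0.11 0 0 20 1; 0 0 -0.105 0 0 20 1",
)

```text
time_s: 9.05
eef_pos: [0.5492, -0.1958, 0.2338]
eef_rot: [-0.001, 0.976, 0.217, -0.001]
wrist_force: [-0.3, -0.1, -0.2]
opening: 1.001
grasp_force: 0.0
```

servo_tool(
  commands="0 0 0 0 0 0 1; 0 0 0 0 0 0 1",
)

```text
time_s: 9.3
eef_pos: [0.5503, -0.1952, 0.2364]
eef_rot: [-0.0, 0.977, 0.215, -0.0]
wrist_force: [0.8, -0.8, 0.3]
opening: 1.002
grasp_force: 0.0
```

servo_tool(
  commands="0 0 0 1.5 0.5 40 1; 0 0 0 0 0 35 1; 0 0 0 0 0 20 1; 0 0 0 0 0 7 1; 0 0 0 0 0 0 0.5",
)

```text
time_s: 9.93
eef_pos: [0.5523, -0.1953, 0.1354]
eef_rot: [0.0, 0.976, 0.216, 0.0]
wrist_force: [0.1, -0.2, 0.6]
opening: 0.818
grasp_force: 0.0
```

servo_tool(
  commands="0 0 0 0 0 0 0.5; 0 0 0 0 0 0 0.5; 0 0 0 0 0 0 0.5",
)

```text
time_s: 10.3
eef_pos: [0.5522, -0.1954, 0.1354]
eef_rot: [0.0, 0.976, 0.216, 0.0]
wrist_force: [0.9, -0.8, 0.6]
opening: 0.502
grasp_force: 0.0
```

```bash
python3 - <<'E'
from h import *
S,T=camera("side"),camera("top")
cv2.imwrite("pics/side3.png",S)
print(get_obs()['eef_pos'])
cv2.imwrite("pics/c3.png",np.hstack([cv2.resize(S[110:250,235:335],(393,550)),cv2.resize(T[155:265,285:364],(395,550))]))
E
```

```text
[ 0.55206106 -0.19534324  0.13508751]
```

View pics/c3.png

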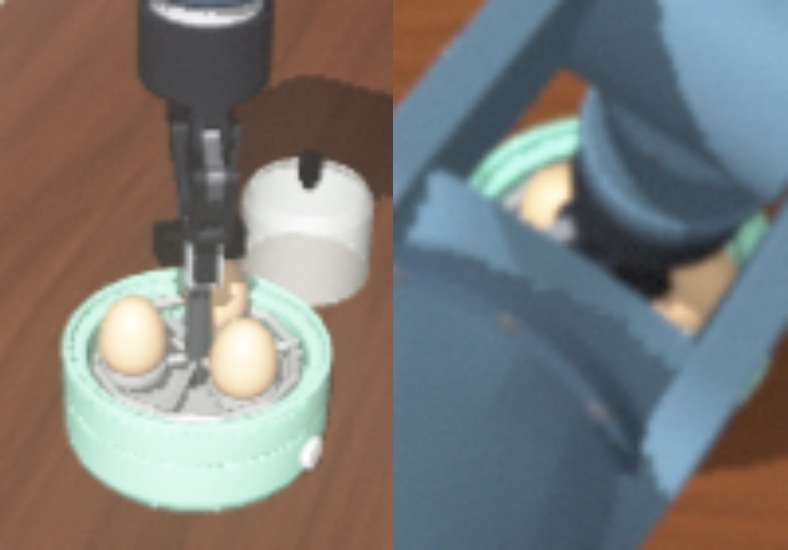

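The near finger stands mid-bar (crop (203,260) against the bar's 152–245), clear of the eggs. Closing.

servo_tool(
  commands="0 0 0 0 0 0 0; 0 0 0 0 0 0 0; 0 0 0 0 0 0 0; 0 0 0 0 0 0 0; 0 0 0 0 0 0 0",
)

```text
time_s: 11.02
eef_pos: [0.5522, -0.1953, 0.1352]
eef_rot: [0.0, 0.976, 0.216, 0.0]
wrist_force: [-0.3, 1.0, 5.1]
opening: 0.224
grasp_force: 59.0
```

Width 20 mm: the button is flush. Drawing slowly.

servo_tool(
  commands="0 0 0 0 0 -3 0; 0 0 0 0 0 -5 0; 0 0 0 0 0 -5 0; 0 0 0 0 0 -5 0; 0 0 0 0 0 -5 0",
)

```text
time_s: 11.65
eef_pos: [0.5518, -0.1951, 0.1581]
eef_rot: [-0.0, 0.976, 0.216, -0.0]
wrist_force: [1.1, -0.7, -1.7]
opening: 0.227
grasp_force: 59.1
```

servo_tool(
  commands="0 0 0 0 0 -5 0; 0 0 0 0 0 -5 0; 0 0 0 0 0 -5 0; 0 0 0 0 0 -5 0; 0 0 0 0 0 -5 0",
)

```text
time_s: 12.28
eef_pos: [0.5518, -0.1951, 0.183]
eef_rot: [-0.0, 0.976, 0.216, -0.0]
wrist_force: [0.2, 1.3, -1.8]
opening: 0.221
grasp_force: 59.0
```

servo_tool(
  commands="0 0 0 0 0 -5 0; 0 0 0 0 0 -4 0; 0 0 0 0 0 -3 0; 0 0 0 0 0 0 0",
)

```text
time_s: 12.78
eef_pos: [0.5522, -0.1952, 0.1951]
eef_rot: [0.0, 0.976, 0.216, 0.0]
wrist_force: [-0.8, 1.3, 0.2]
opening: 0.224
grasp_force: 59.2
```

```bash
python3 - <<'E'
from h import *
S=camera("side"); cv2.imwrite("pics/c4.png",cv2.resize(S[90:250,235:335],(375,600)))
E
```

```text
(no output)
```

View pics/c4.png

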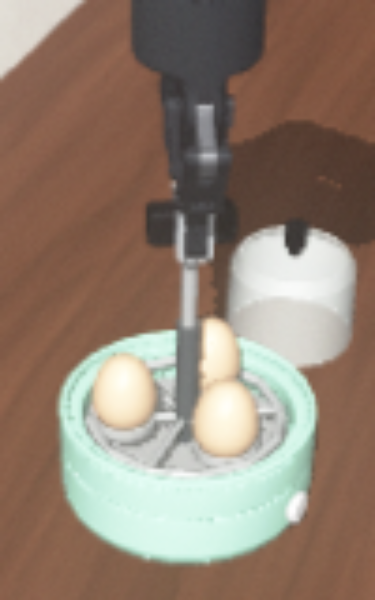

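The rod is drawn fully out (thin steel rod at crop (190,290)), rack and eggs still seated. Lifting slowly.

servo_tool(
  commands="0 0 0 0 0 -2 0; 0 0 0 0 0 -2 0; 0 0 0 0 0 0 0",
)

```text
time_s: 13.2
eef_pos: [0.5518, -0.1952, 0.1985]
eef_rot: [-0.0, 0.976, 0.216, -0.0]
wrist_force: [0.4, 0.1, -4.2]
opening: 0.224
grasp_force: 58.6
```

servo_tool(
  commands="0 0 0 0 0 -4 0; 0 0 0 0 0 -7 0; 0 0 0 0 0 -7 0; 0 0 0 0 0 -7 0; 0 0 0 0 0 -7 0",
)

```text
time_s: 13.82
eef_pos: [0.552, -0.1953, 0.2315]
eef_rot: [0.0, 0.976, 0.216, 0.0]
wrist_force: [1.1, -0.5, -4.8]
opening: 0.225
grasp_force: 58.5
```

servo_tool(
  commands="0 0 0 0 0 -7 0; 0 0 0 0 0 -6 0; 0 0 0 0 0 -3 0; 0 0 0 0 0 0 0; 0 0 0 0 0 0 0",
)

```text
time_s: 14.45
eef_pos: [0.5518, -0.1951, 0.2464]
eef_rot: [-0.0, 0.976, 0.216, -0.0]
wrist_force: [-0.1, 0.3, -5.2]
opening: 0.23
grasp_force: 58.6
```

```bash
python3 - <<'E'
from h import *
S,T=camera("side"),camera("top"); o=get_obs(); print(o['eef_pos'],o['wrist_force'],o['grasp_force'],o['opening'])
cv2.imwrite("pics/c5.png",np.hstack([cv2.resize(S[90:250,235:335],(375,600)),cv2.resize(T[155:265,285:364],(395,600))]))
E
```

```text
[ 0.55177525 -0.19514778  0.24642888] [-0.48366819  0.82634556 -4.24609825] 58.57239782810211 0.22892507230172035
```

View pics/c5.png

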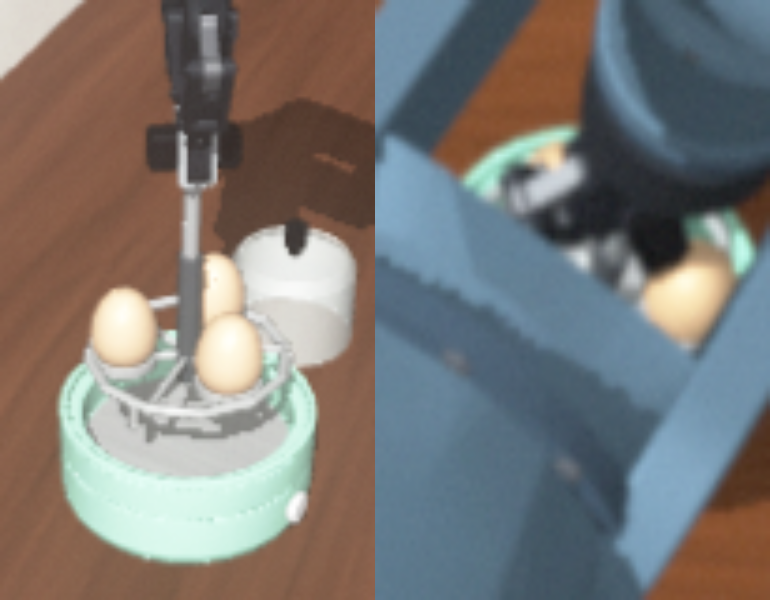

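The rack hangs level above the cooker with all three eggs in their nests (crop (125,330), (222,290), (230,355)), carrying its full weight on the handle; underside is about 96 mm up. Handing in.

```bash
python3 -c "
from bench import *
print(hand_in())"
```

```text
the job is handed in; nothing more can be done
None
```

The job is handed in, but `hand_in()` returned no verdict: by camera and force readings, the lid stands let go mid-board and the rack with its three eggs hangs still and level, about 20 mm above the cooker's rim, by its fully extended handle.

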